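# Tip a standing pump drive shaft over in a tilting V-cradle

## Task

Lay the standing pump drive shaft down in the tilting cradle without gripping it. Keeping it upright, push it along the plate until it stands on the cradle's foot plate with its shank home in the two V-blocks; then push its upper part over slowly, cradle and all, so that it lands gently with the cradle lying level on its pads. Do not lift, pinch or drop the shaft, and leave the other parts where they are.

Things in the scene. Friction and masses are not known exactly. Their poses are not given: they have to be found in the camera images.
- drive_shaft: steel pump drive shaft, 120 mm tall, about 0.4 kg, standing on its round flange on the loading plate. Origin: centre of the flange's underside; own z along the shaft to the threaded end. Flange 44 mm diameter, 9 mm thick; shank 22 mm diameter from 9 to 90 mm up, then 17 mm, then 13 mm thread. Centre of mass 43 mm up: pushed low it slides upright, pushed high it topples.
- cradle_base: grey base of the tilting cradle, fixed on the worktop, 72 mm wide (a friction nut stands out 12 mm farther on its -y side). Origin: on the worktop under the middle of the hinge line; x: the way the shaft is pushed and tipped; z up. Loading plate, top 6 mm up, from x = -107 to -55 mm; then the cradle's foot plate to x = 0; rear plate with two rubber landing pads to x = 76 mm.
- cradle (a joint): tilt of the dark steel L-shaped cradle about its hinge line (along the base's y), rad: 0 upright (start), 1.571 level on the pads, its stop. Friction hinge, 0.6 N m: it stays where it is left, also with the shaft in it, and must be pushed all the way (8 to 12 N some 80 mm up the shaft).
- cradle_hinge (a point): middle of the cradle's hinge line, 6 mm above the worktop; axes as the base's. Upright, the foot plate (60 mm wide, 0.5 mm below the loading plate) reaches 54 mm from here towards -x; the back plate (52 mm wide, 6 mm thick, 94 mm tall) stands here, with two V-blocks on its front, 14 to 30 and 70 to 86 mm above the hinge line, V's open to -x, mouth 43 mm wide, 36 mm in front of the hinge line.
- cradle_seat (a point): point on the foot plate's top where the flange's centre stands when the shank is home in the V's: 30 mm in front (-x) of the hinge line and 0.5 mm below it. Turns with the cradle; axes as the base's while it is upright; z along the back plate, so along a seated shaft. With the cradle level a seated shaft's axis lies 36 mm above the worktop, the top of its shank 47 mm.
- roller_tappet: bystander: bright roller tappet, 41x30x34 mm, origin centre of underside
- roller_tappet_b: bystander: a second such roller tappet, 41x30x34 mm, origin centre of underside
- pump_plunger: bystander: dark standing pump plunger, 27 mm diameter, 50 mm tall, origin centre of underside
- return_spring: bystander: dark standing coil spring, 30 mm diameter, 54 mm tall, origin centre of underside
- valve_cap: bystander: brass-coloured round cap, 39 mm diameter, 13 mm tall, origin centre of underside
- holder: bystander: nozzle holder lying down, 22x105x24 mm, origin centre of underside
- gear: bystander: dark timing gear lying flat behind the cradle, 88 mm diameter, 17 mm thick, origin centre of underside

How it is judged:
By the outcome, as a careful person would: the job done as asked, in the order asked, and still so for the second after the job is handed in, with the robot touching nothing.
It also fails if it takes over 42 s, if anything falls off the work surface, if the arm or the gripper's body presses on something with over 40 N, if the wrist force passes 120 N, or if a joint passes its speed limit or range.

## Robot

A 6-joint arm with a two-finger parallel gripper is mounted at the origin on a cart in front of the work surface, level with it; the furniture and walls round the work are solid. World frame = base frame: x ahead of the robot, y to its left, z up, the work surface at z = 0. Lengths are in m, angles in rad, forces in N, time in s.
With the tool pointing down it reaches from about 0.3 to 0.775 m from the base axis. Payload 14.6 kg.
Tool frame: the origin (TCP) lies midway between the tips of the shut fingers; the grasp point (between the pads) lies 19 mm behind it (grasp_offset is the distance from the TCP to the grasp point, in m); z points along the fingers, y is the line along which they close (so a half turn about z gives the same grasp; the last joint's range is limited). The gripper opens to 94 mm and grips with 3 to 60 N. Pads are 16 mm wide; open, the fingers measure 119 mm over their backs; the gripper's body (75 mm by 177 mm) begins 78 mm behind the grasp point.
Start: joints at [-1.312, 0.3, 1.521, -0, 1.321, -0.067], TCP at [0.176, -0.521, 0.205] pointing down, gripper open.
Joint ranges: [-3.03, 3.03], [-0.79, 2.21], [0.23, 2.52], [-1.04, 4.18], [0, 3.07], [-2.55, 2.55]. Speed limits (rad/s): [2.22, 2.22, 2.57, 3.14, 3.14, 3.14].

## Interface

Orientations are given as [roll, pitch, yaw] about the fixed x, y, z axes, in that order (R = Rz(yaw) Ry(pitch) Rx(roll)).
In Python, from station import * gives the robot as it stands. The module is installed in compiled form; this text tells all that it offers.
- The arm moves only by the tool send_rows, never from a script. Its argument "rows" is a list of rows, each an object of numbers: "dx", "dy", "dz": the shift along the tool's x, y, z in mm; "roll": the turn about the tool's z in degrees; "jaw": the closure, from -1 (fully open) to 1 (shut). In form: [{"dx": .., "dy": .., "dz": .., "roll": .., "jaw": ..}, ...]. A call has 1 to 12 rows; each row shifts and turns the commanded pose from where the row before left it, along the tool's axes as they then stand; what a row does not reach is not made up. A row lasts 1/12 s, in which the tool goes at most 41.7 mm and 7.16 degrees, less where a joint would pass 70% of its speed; a pose out of reach is approached as far as the arm can. A call is refused whole if a number of a shift passes 41.7 or a number of a turn 7.16, either way. A call with a gripper value outside its range is refused whole. The fingers move at their own pace and stop on an object; "force" is the grip in N (left out, the last holds). Time passes only in rows, so rows that do not move let the fingers close. It gives the time, the measured TCP pose, the force, the opening and the grip force at its end, in the units of the state.
- get_obs(): the state, without advancing time (a new reading comes with each control period).
- camera(name): name is "scene" or "top" or "wrist"; returns a dict with "frame" (384x512x3 uint8, red, green, blue), "z_map" (384x512 float32, m along the optical axis (not along the pixel's ray), 0 where there is no reading), "camera_matrix" (3x3 intrinsics, pixels), "rvec" (rotation vector, rad) and "tvec" (3), from world to camera coordinates, as OpenCV has them. Camera axes: x right, y down, z forward; pixel columns grow to the right and rows downward; lengths in m; the calibration is good to about 2 mm. A picture is of the moment at which its call begins.
- hand_in(): hands the job in; it is judged then, once.
The state is a dict: "time_s": time; "qpos": joint angles; "joint_vel": joint speeds; "tau": joint torques, N m; "ee_pos": TCP position; "eef_rot": TCP orientation; "force": force on the tool from outside, world axes, zero at the start; "moment": the same for the moment, N m; "grip_width": finger opening in m; "grip_force": force on a finger pad.
Only numpy, scipy, OpenCV 4.12 (cv2) and the standard library are available. Lean on these libraries where they do the work, as an engineer would, in place of code of your own. Each camera call takes 0.05 s, during which the arm holds its last target. There are 200 camera calls.

## Working session

There is one attempt and no reset: what is moved stays moved. The work goes in short steps, Python scripts to look and compute and a tool call to move; the robot and the scene stay as the last step left them, time stands still between calls to the robot, and variables do not carry over. Pictures are saved under pics/ and viewed, at most 10 in all, crops included, and the job is handed in when it is done.

Besides the shell and the picture viewer there is one more tool, called after "Emit:" by a JSON object that holds its "api" and its "payload", one argument or row to a line. send_rows: Moves the arm, as the interface text tells. Its arguments: {"type":"object","properties":{"rows":{"type":"array"},"force":{"type":"number"}},"required":["rows"]}

```bash
mkdir -p pics
cat > h.py <<'E'
from station import *
import numpy as np, cv2
def pts(c):
    z=c["z_map"];K=c["camera_matrix"];R=cv2.Rodrigues(np.array(c["rvec"],float))[0];t=np.array(c["tvec"]).reshape(3)
    v,u=np.mgrid[:z.shape[0],:z.shape[1]]
    P=np.stack([(u-K[0,2])/K[0,0]*z,(v-K[1,2])/K[1,1]*z,z],-1)
    W=(P-t)@R
    W[z==0]=np.nan
    return W
E
python3 - <<'E'
from h import *
for n in("scene","top"):
    c=camera(n);cv2.imwrite(f"pics/{n}0.png",cv2.cvtColor(c["frame"],cv2.COLOR_RGB2BGR))
    np.savez(f"{n}0.npz",W=pts(c),f=c["frame"])
    print(n,c["camera_matrix"].round(1).tolist(),np.round(c["rvec"],3),np.round(c["tvec"],3))
print(get_obs())
E
```

```text
scene [[483.6, 0.0, 259.0], [0.0, 483.6, 185.6], [0.0, 0.0, 1.0]] [ 0.884 -2.458  1.134] [0.409 0.322 0.652]
top [[369.4, 0.0, 254.2], [0.0, 369.4, 183.1], [0.0, 0.0, 1.0]] [ 2.12  -2.126  0.22 ] [-0.083  0.59   0.78 ]
{'time_s': 0.1, 'qpos': array([-1.31163045e+00,  3.00418601e-01,  1.52152418e+00,  8.37044315e-06,
        1.32068037e+00, -6.65957861e-02]), 'joint_vel': array([ 0.0005884 , -0.00055421, -0.00170728,  0.00091982, -0.00103313,
       -0.00081667]), 'tau': array([ 6.73716640e-04, -5.32644188e+01, -3.53284085e+01,  7.09062209e-02,
        2.34991946e-02, -8.36227855e-05]), 'ee_pos': array([ 0.17595844, -0.52084782,  0.20493919]), 'eef_rot': array([-3.14056498e+00, -7.66657091e-05,  3.25759551e-01]), 'force': array([-0.16504655, -0.3488884 , -0.67204106]), 'moment': array([-0.00414135,  0.00736244,  0.0372512 ]), 'grip_force': 0.0, 'grip_width': 0.09427764743338166}
```

View pics/scene0.png

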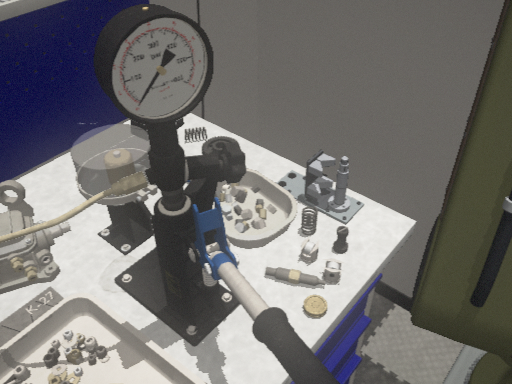

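View pics/top0.png

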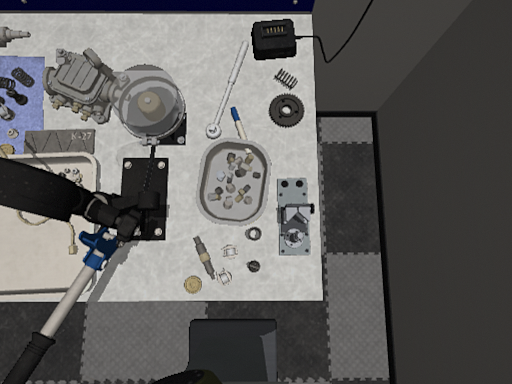

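The top view shows the shaft at about (294,238), in front of the cradle at (294,213), with pads at (285–300,184) and the gear at (286,110). The scene view has the shaft at (343,185). Next I get the metric points.

Run:
```python
from h import *
d=np.load("top0.npz");W=d["W"];f=d["f"]
for u,v in[(294,238),(294,213),(285,184),(300,184),(280,250),(309,250),(286,110),(254,233),(253,266),(100,200),(230,180),(20,270),(205,370)]:
    print((u,v),W[v,u].round(3))
cv2.imwrite("pics/topc.png",cv2.cvtColor(cv2.resize(f[165:285,215:335],(600,600),interpolation=cv2.INTER_CUBIC),cv2.COLOR_RGB2BGR))
s=np.load("scene0.npz");f=s["f"];W2=s["W"]
cv2.imwrite("pics/scc.png",cv2.cvtColor(cv2.resize(f[140:260,260:400],(700,600),interpolation=cv2.INTER_CUBIC),cv2.COLOR_RGB2BGR))
for n,w in(("top",W),("scene",W2)):
  P=w.reshape(-1,3);P=P[~np.isnan(P[:,0])]
  c=W[238,294]
  P=P[(abs(P[:,0]-c[0])<.2)&(abs(P[:,1]-c[1])<.2)]
  print(n,len(P))
  for lo,hi in[(.098,.13),(.06,.09),(.003,.012)]:
    q=P[(P[:,2]>lo)&(P[:,2]<hi)]
    if len(q): print(lo,len(q),q.min(0).round(3),q.max(0).round(3),q.mean(0).round(3))
```

```text
(294, 238) [ 0.464 -0.167  0.097]
(294, 213) [ 0.517 -0.169  0.092]
(285, 184) [ 0.597 -0.159  0.009]
(300, 184) [ 0.598 -0.196  0.004]
(280, 250) [ 0.441 -0.145  0.003]
(309, 250) [ 0.441 -0.212  0.006]
(286, 110) [ 0.791 -0.167 -0.002]
(254, 233) [ 0.481 -0.084  0.   ]
(253, 266) [ 0.406 -0.081  0.05 ]
(100, 200) [0.522 0.181 0.254]
(230, 180) [ 0.604 -0.028  0.026]
(20, 270) [0.398 0.456 0.001]
(205, 370) [0.232 0.004 0.184]
top 16584
0.098 129 [ 0.459 -0.201  0.098] [ 0.536 -0.152  0.129] [ 0.5   -0.175  0.109]
0.06 55 [ 0.457 -0.204  0.06 ] [ 0.534 -0.151  0.09 ] [ 0.502 -0.177  0.082]
0.003 3583 [ 0.329 -0.239  0.003] [0.664 0.033 0.012] [ 0.542 -0.098  0.005]
scene 20541
0.098 188 [ 0.458 -0.201  0.098] [ 0.537 -0.15   0.128] [ 0.484 -0.172  0.109]
0.06 344 [ 0.455 -0.202  0.06 ] [ 0.537 -0.148  0.09 ] [ 0.495 -0.167  0.078]
0.003 2689 [ 0.327 -0.223  0.003] [0.664 0.033 0.012] [ 0.529 -0.107  0.006]
```

View pics/topc.png

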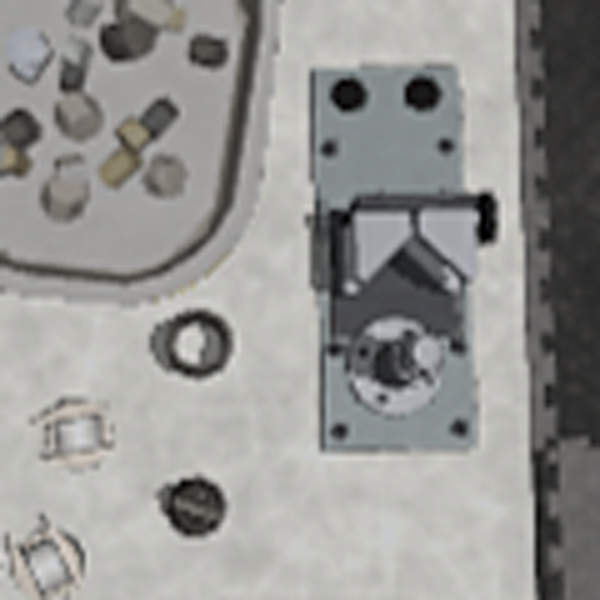

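View pics/scc.png

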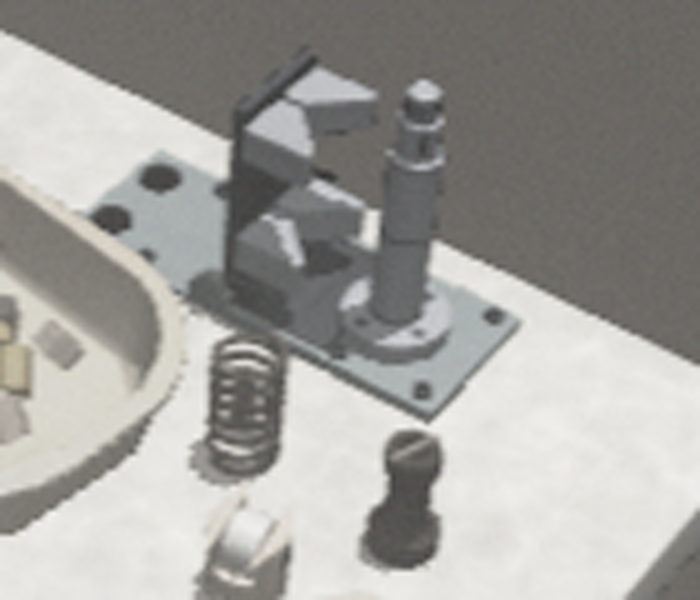

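The crops show the plate corners in the top crop at (322,450), (475,448), (312,68) and (462,65), with the flange centre near (395,365). The shaft stands just in front of the foot plate, and the plunger and spring are to its left. Now I fit the base and shaft.

Run:
```python
from h import *
from scipy.optimize import least_squares
T=camera("top");S=camera("scene")
def ray(c,uv,z):
    R=cv2.Rodrigues(np.array(c["rvec"],float))[0];t=np.array(c["tvec"]).reshape(3);K=c["camera_matrix"]
    d=np.linalg.inv(K)@np.array([uv[0],uv[1],1.]);d=R.T@d;o=-R.T@t
    return o+d*(z-o[2])/d[2]
cs=[(322,450),(475,448),(462,65),(312,68)]
Q=np.array([ray(T,(214.6+x/5,164.6+y/5),.006)[:2] for x,y in cs]);print("top corners",Q.round(4).tolist())
m=(Q[0]+Q[1])/2;n=(Q[2]+Q[3])/2;print("yaw",np.degrees(np.arctan2(*(n-m)[::-1])),"len",np.linalg.norm(n-m),"near mid",m)
print("tilt of near edge",np.degrees(np.arctan2(*(Q[0]-Q[1]))),np.linalg.norm(Q[0]-Q[1]))
# mask
hsv=cv2.cvtColor(T["frame"],cv2.COLOR_RGB2HSV)
f=T["frame"].astype(int);mk=((f[...,2]-f[...,0]>8)&(f[...,2]>90)).astype(np.uint8);mk[:,:265]=0;mk[:,325:]=0;mk[:170]=0;mk[265:]=0
p=np.argwhere(mk)[:,::-1]
P=np.array([ray(T,q,.006)[:2] for q in p]);print("rect",cv2.minAreaRect(P.astype(np.float32)),len(P))
for nm,c in(("top",T),("scene",S)):
  W=pts(c).reshape(-1,3)
  for lo,hi,r in[(.02,.088,.011),(.02,.05,.011),(.06,.088,.011),(.008,.0145,.022),(.1,.13,.0075)]:
    q=W[(np.abs(W[:,0]-.462)<.04)&(np.abs(W[:,1]+.168)<.035)&(W[:,2]>lo)&(W[:,2]<hi)]
    if lo!=.008:q=q[np.hypot(q[:,0]-.462,q[:,1]+.168)<.022]
    if len(q)<8:continue
    fn=lambda p:np.hypot(q[:,0]-p[0],q[:,1]-p[1])-r
    s=least_squares(fn,[.465,-.17],loss="soft_l1",f_scale=.002);print(nm,lo,hi,len(q),s.x.round(4),q.mean(0).round(4),np.median(abs(s.fun)).round(4))
```

```text
top corners [[0.4304, -0.1421], [0.4311, -0.2134], [0.6135, -0.2132], [0.6122, -0.1404]]
yaw 0.3126170492693926 len 0.1820854771623133 near mid [ 0.43074533 -0.17776811]
tilt of near edge -0.5068087573055876 0.0713437298871209
rect ((0.5214604735374451, -0.1785360723733902), (0.17857113480567932, 0.07235873490571976), 0.9439747333526611) 410
top 0.02 0.088 33 [ 0.4678 -0.1765] [ 0.4642 -0.1682  0.056 ] 0.0001
top 0.02 0.05 11 [ 0.4678 -0.1766] [ 0.4646 -0.1676  0.0343] 0.0001
top 0.06 0.088 14 [ 0.4679 -0.1765] [ 0.4631 -0.1691  0.0738] 0.0001
top 0.008 0.0145 120 [ 0.463  -0.1728] [ 0.4611 -0.1695  0.0107] 0.0062
top 0.1 0.13 62 [ 0.4679 -0.1761] [ 0.4672 -0.1746  0.1195] 0.0012
scene 0.02 0.088 306 [ 0.4676 -0.1754] [ 0.4635 -0.1678  0.0551] 0.0006
scene 0.02 0.05 131 [ 0.4677 -0.1754] [ 0.4634 -0.1679  0.0353] 0.0006
scene 0.06 0.088 136 [ 0.4674 -0.1755] [ 0.4637 -0.1678  0.0741] 0.0007
scene 0.008 0.0145 140 [ 0.4672 -0.1757] [ 0.4616 -0.1636  0.0114] 0.0032
scene 0.1 0.13 123 [ 0.4672 -0.1752] [ 0.4652 -0.171   0.1145] 0.0011
```

Estimates: the shaft is at (0.4675, -0.1757) and the hinge at about (0.5375, -0.177), yaw about 0.5°. The seat is therefore near x = 0.5075. First I square the tool and shut the fingers.

Emit:
{"api": "send_rows", "payload": {
  "rows": [
    {"roll": 6.1,"jaw": 1},
    {"roll": 6.1,"jaw": 1},
    {"roll": 6.0,"jaw": 1},
    {"jaw": 1},
    {"jaw": 1}
  ]
}}

```text
invalid input at $.rows[0]: expected keys dx, dy, dz, roll, jaw
```

Emit:
{"api": "send_rows", "payload": {
  "rows": [
    {"dx": 0,"dy": 0,"dz": 0,"roll": 6.1,"jaw": 1},
    {"dx": 0,"dy": 0,"dz": 0,"roll": 6.1,"jaw": 1},
    {"dx": 0,"dy": 0,"dz": 0,"roll": 6.0,"jaw": 1},
    {"dx": 0,"dy": 0,"dz": 0,"roll": 0,"jaw": 1},
    {"dx": 0,"dy": 0,"dz": 0,"roll": 0,"jaw": 1}
  ]
}}

```text
time_s: 0.62
ee_pos: [0.176, -0.521, 0.2053]
eef_rot: [-3.141, 0.0, 0.011]
force: [0.7, -0.0, 0.4]
grip_width: 0.0642
grip_force: 0.0
```

Emit:
{"api": "send_rows", "payload": {
  "rows": [
    {"dx": 21,"dy": -28.5,"dz": 0,"roll": 0,"jaw": 1},
    {"dx": 21,"dy": -28.5,"dz": 0,"roll": 0,"jaw": 1},
    {"dx": 21,"dy": -28.5,"dz": 0,"roll": 0,"jaw": 1},
    {"dx": 21,"dy": -28.5,"dz": 0,"roll": 0,"jaw": 1},
    {"dx": 21,"dy": -28.5,"dz": 0,"roll": 0,"jaw": 1},
    {"dx": 21,"dy": -28.5,"dz": 0,"roll": 0,"jaw": 1},
    {"dx": 21,"dy": -28.5,"dz": 0,"roll": 0,"jaw": 1},
    {"dx": 21,"dy": -28.5,"dz": 0,"roll": 0,"jaw": 1},
    {"dx": 21,"dy": -28.5,"dz": 0,"roll": 0,"jaw": 1},
    {"dx": 21,"dy": -28.5,"dz": 0,"roll": 0,"jaw": 1},
    {"dx": 21,"dy": -28.5,"dz": 0,"roll": 0,"jaw": 1},
    {"dx": 0,"dy": 0,"dz": 0,"roll": 0,"jaw": 1}
  ]
}}

```text
time_s: 1.62
ee_pos: [0.4067, -0.2019, 0.2055]
eef_rot: [-3.141, -0.001, 0.016]
force: [-1.3, -0.9, 0.5]
grip_width: 0.0003
grip_force: 0.0
```

Emit:
{"api": "send_rows", "payload": {
  "rows": [
    {"dx": 11,"dy": -12.5,"dz": 0,"roll": 0.4,"jaw": 1},
    {"dx": 10,"dy": -12.5,"dz": 10,"roll": 0,"jaw": 1},
    {"dx": 0,"dy": 0,"dz": 25,"roll": 0,"jaw": 1},
    {"dx": 0,"dy": 0,"dz": 25,"roll": 0,"jaw": 1},
    {"dx": 0,"dy": 0,"dz": 25,"roll": 0,"jaw": 1},
    {"dx": 0,"dy": 0,"dz": 25,"roll": 0,"jaw": 1},
    {"dx": 0,"dy": 0,"dz": 25,"roll": 0,"jaw": 1},
    {"dx": 0,"dy": 0,"dz": 22,"roll": 0,"jaw": 1},
    {"dx": 0,"dy": 0,"dz": 10,"roll": 0,"jaw": 1},
    {"dx": 0,"dy": 0,"dz": 0,"roll": 0,"jaw": 1},
    {"dx": 0,"dy": 0,"dz": 0,"roll": 0,"jaw": 1}
  ]
}}

```text
time_s: 2.53
ee_pos: [0.4255, -0.1809, 0.0389]
eef_rot: [-3.142, 0.0, 0.002]
force: [-0.7, -0.3, 0.6]
grip_width: 0.0006
grip_force: 0.0
```

Emit:
{"api": "send_rows", "payload": {
  "rows": [
    {"dx": 4,"dy": -2.5,"dz": 1,"roll": -0.3,"jaw": 1},
    {"dx": 4,"dy": -2.5,"dz": 1,"roll": 0,"jaw": 1},
    {"dx": 4,"dy": 0,"dz": 0,"roll": 0,"jaw": 1},
    {"dx": 3,"dy": 0,"dz": 0,"roll": 0,"jaw": 1},
    {"dx": 0,"dy": 0,"dz": 0,"roll": 0,"jaw": 1}
  ]
}}

```text
time_s: 2.95
ee_pos: [0.4412, -0.1755, 0.0368]
eef_rot: [3.141, -0.001, 0.007]
force: [-0.7, 0.1, 0.2]
grip_width: 0.0007
grip_force: 0.0
```

```bash
cat >> h.py <<'E'
from scipy.optimize import least_squares
def shaft(x0,y0,save=None):
    S=camera("scene");W=pts(S);P=W.reshape(-1,3);o=[]
    for lo,hi,r in[(.02,.05,.011),(.06,.09,.011)]:
        q=P[(np.hypot(P[:,0]-x0,P[:,1]-y0)<.016)&(P[:,2]>lo)&(P[:,2]<hi)]
        if len(q)<8: o.append(len(q));continue
        s=least_squares(lambda p:np.hypot(q[:,0]-p[0],q[:,1]-p[1])-r,[x0,y0],loss="soft_l1",f_scale=.001)
        o+=[len(q),s.x.round(4)]
    print(o)
    if save: cv2.imwrite(save,cv2.cvtColor(cv2.resize(S["frame"][110:260,260:400],(560,600),interpolation=cv2.INTER_CUBIC),cv2.COLOR_RGB2BGR))
E
python3 -c "
from h import *
shaft(.4675,-.1757,'pics/a.png')"
```

```text
[127, array([ 0.4674, -0.1756]), 35, array([ 0.4679, -0.1752])]
```

View pics/a.png

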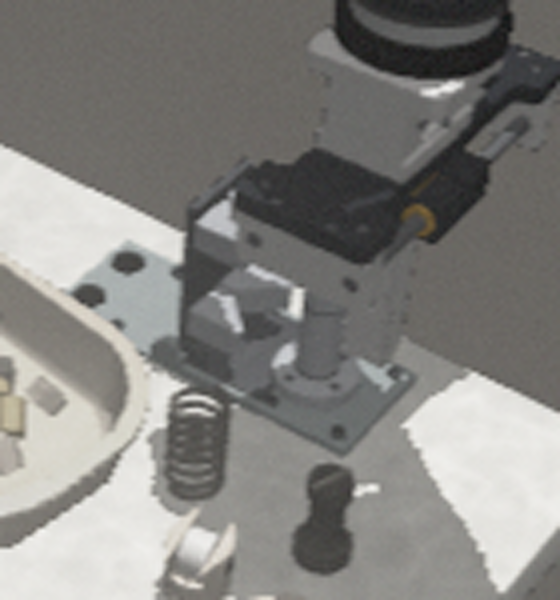

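The picture shows the shaft at (322,345) upright, with the finger just behind it. Nothing touches. I push slowly.

Emit:
{"api": "send_rows", "payload": {
  "rows": [
    {"dx": 2,"dy": 0,"dz": 0,"roll": 0,"jaw": 1},
    {"dx": 2,"dy": 0,"dz": 0,"roll": 0,"jaw": 1},
    {"dx": 2,"dy": 0,"dz": 0,"roll": 0,"jaw": 1},
    {"dx": 2,"dy": 0,"dz": 0,"roll": 0,"jaw": 1},
    {"dx": 2,"dy": 0,"dz": 0,"roll": 0,"jaw": 1},
    {"dx": 2,"dy": 0,"dz": 0,"roll": 0,"jaw": 1},
    {"dx": 2,"dy": 0,"dz": 0,"roll": 0,"jaw": 1},
    {"dx": 2,"dy": 0,"dz": 0,"roll": 0,"jaw": 1},
    {"dx": 0,"dy": 0,"dz": 0,"roll": 0,"jaw": 1}
  ]
}}

```text
time_s: 3.75
ee_pos: [0.4566, -0.1754, 0.0364]
eef_rot: [-3.142, 0.0, 0.006]
force: [-2.9, 0.4, -1.6]
grip_width: 0.0006
grip_force: 1.0
```

```bash
python3 -c "
from h import *
shaft(.475,-.1757)"
```

```text
[114, array([ 0.4745, -0.1753]), 26, array([ 0.4775, -0.1756])]
```

Run:
```python
from h import *
o=get_obs();print(o["force"],o["moment"],o["ee_pos"])
S=camera("scene");P=pts(S).reshape(-1,3)
q=P[(np.abs(P[:,0]-.474)<.03)&(np.abs(P[:,1]+.172)<.03)]
for z in np.arange(.008,.1,.006):
    k=q[(q[:,2]>z)&(q[:,2]<z+.006)]
    if len(k):print(round(z,3),len(k),k.mean(0).round(4),k[:,0].min().round(4),k[:,0].max().round(4))
cv2.imwrite("pics/b.png",cv2.cvtColor(cv2.resize(S["frame"][160:230,290:370],(800,600),interpolation=cv2.INTER_CUBIC),cv2.COLOR_RGB2BGR))
```

```text
[-1.29247034  0.18568835 -0.6313003 ] [0.0689045  0.34674564 0.04966674] [ 0.45639382 -0.17535119  0.03628236]
0.008 76 [ 0.4679 -0.1623  0.0113] 0.4447 0.4937
0.014 151 [ 0.469  -0.1695  0.0163] 0.4514 0.5034
0.02 37 [ 0.4751 -0.1673  0.0233] 0.4619 0.5029
0.026 30 [ 0.4791 -0.1688  0.0292] 0.4627 0.5037
0.032 37 [ 0.4794 -0.1653  0.0349] 0.4478 0.504
0.038 26 [ 0.4647 -0.169   0.041 ] 0.4448 0.4817
0.044 42 [ 0.4602 -0.1669  0.0474] 0.4446 0.4827
0.05 57 [ 0.4583 -0.1674  0.0529] 0.4444 0.4832
0.056 51 [ 0.4613 -0.1671  0.059 ] 0.4447 0.485
0.062 48 [ 0.4602 -0.1666  0.0649] 0.4446 0.4849
0.068 35 [ 0.453  -0.1684  0.0703] 0.4444 0.4804
0.074 27 [ 0.4555 -0.1681  0.0766] 0.445 0.5027
0.08 24 [ 0.4515 -0.1693  0.0826] 0.4444 0.5029
0.086 21 [ 0.4467 -0.1722  0.0887] 0.444 0.4508
0.092 23 [ 0.4467 -0.1716  0.0949] 0.4441 0.4517
0.098 24 [ 0.4465 -0.1713  0.1015] 0.4448 0.4511
```

View pics/b.png

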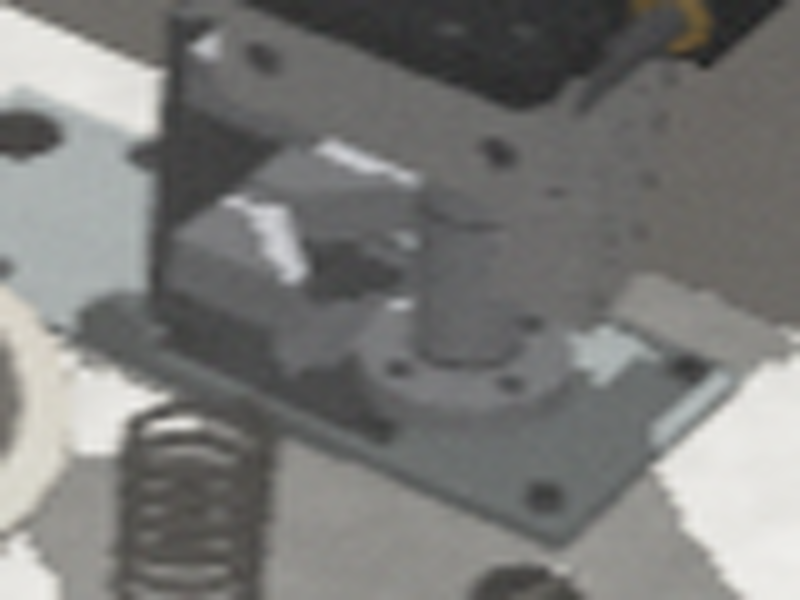

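The shank at (460,270) looks about upright, with the finger right behind it. I back off a touch, lower the contact point for more margin against tipping, and check again.

Emit:
{"api": "send_rows", "payload": {
  "rows": [
    {"dx": -4,"dy": 0,"dz": 0,"roll": 0,"jaw": 1},
    {"dx": 0,"dy": 0,"dz": 2.2,"roll": 0,"jaw": 1},
    {"dx": 0,"dy": 0,"dz": 2.2,"roll": 0,"jaw": 1},
    {"dx": 0,"dy": 0,"dz": 0,"roll": 0,"jaw": 1}
  ]
}}

```text
time_s: 4.18
ee_pos: [0.4522, -0.1754, 0.0317]
eef_rot: [-3.141, 0.0, 0.006]
force: [0.5, -0.1, 0.0]
grip_width: 0.0003
grip_force: 0.0
```

```bash
python3 -c "
from h import *
shaft(.475,-.1757)"
```

```text
[106, array([ 0.4729, -0.1755]), 8, array([ 0.4718, -0.1755])]
```

The shaft came back upright. The slight lean fits the flange bridging the 0.5 mm step. I continue slowly with the lower contact.

Emit:
{"api": "send_rows", "payload": {
  "rows": [
    {"dx": 2,"dy": 0,"dz": 0,"roll": 0,"jaw": 1},
    {"dx": 1.5,"dy": 0,"dz": 0,"roll": 0,"jaw": 1},
    {"dx": 1.5,"dy": 0,"dz": 0,"roll": 0,"jaw": 1},
    {"dx": 1.5,"dy": 0,"dz": 0,"roll": 0,"jaw": 1},
    {"dx": 1.5,"dy": 0,"dz": 0,"roll": 0,"jaw": 1},
    {"dx": 1.5,"dy": 0,"dz": 0,"roll": 0,"jaw": 1},
    {"dx": 1.5,"dy": 0,"dz": 0,"roll": 0,"jaw": 1},
    {"dx": 1.5,"dy": 0,"dz": 0,"roll": 0,"jaw": 1},
    {"dx": 1.5,"dy": 0,"dz": 0,"roll": 0,"jaw": 1},
    {"dx": 0,"dy": 0,"dz": 0,"roll": 0,"jaw": 1}
  ]
}}

```text
time_s: 5.07
ee_pos: [0.4666, -0.1753, 0.032]
eef_rot: [3.142, -0.0, 0.006]
force: [-1.2, 0.4, -1.1]
grip_width: 0.0005
grip_force: 0.8
```

```bash
python3 -c "
from h import *
shaft(.483,-.1757,'pics/c.png')
print(get_obs()['ee_pos'],get_obs()['force'])"
```

```text
[105, array([ 0.4849, -0.1752]), 13, array([ 0.4846, -0.1747])]
[ 0.46646308 -0.17532812  0.03200507] [-1.46836217  0.9151936  -1.36513644]
```

View pics/c.png

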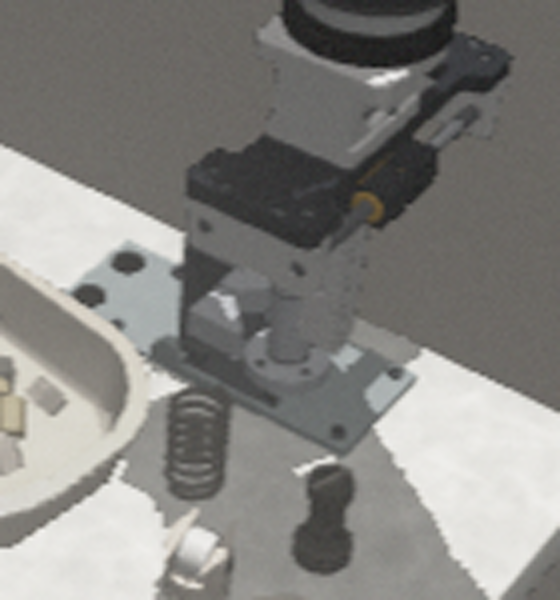

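The shaft is upright at (290,330) with the flange crossing onto the foot plate. I keep on.

Emit:
{"api": "send_rows", "payload": {
  "rows": [
    {"dx": 1.7,"dy": 0.15,"dz": 0,"roll": 0,"jaw": 1},
    {"dx": 1.7,"dy": 0.15,"dz": 0,"roll": 0,"jaw": 1},
    {"dx": 1.7,"dy": 0.15,"dz": 0,"roll": 0,"jaw": 1},
    {"dx": 1.7,"dy": 0.15,"dz": 0,"roll": 0,"jaw": 1},
    {"dx": 1.7,"dy": 0.15,"dz": 0,"roll": 0,"jaw": 1},
    {"dx": 1.7,"dy": 0.15,"dz": 0,"roll": 0,"jaw": 1},
    {"dx": 1.7,"dy": 0.15,"dz": 0,"roll": 0,"jaw": 1},
    {"dx": 1.7,"dy": 0.15,"dz": 0,"roll": 0,"jaw": 1},
    {"dx": 1.7,"dy": 0.15,"dz": 0,"roll": 0,"jaw": 1},
    {"dx": 1.7,"dy": 0.15,"dz": 0,"roll": 0,"jaw": 1},
    {"dx": 0,"dy": 0,"dz": 0,"roll": 0,"jaw": 1}
  ]
}}

```text
time_s: 6.03
ee_pos: [0.4837, -0.1768, 0.0321]
eef_rot: [3.142, -0.0, 0.006]
force: [-1.0, -0.9, -0.8]
grip_width: 0.0006
grip_force: 0.7
```

```bash
python3 -c "
from h import *
shaft(.502,-.1765)
print(get_obs()['ee_pos'],get_obs()['force'])"
```

```text
[99, array([ 0.5024, -0.1766]), 11, array([ 0.5026, -0.1763])]
[ 0.48350971 -0.17675615  0.0320287 ] [-1.03747676 -0.02946197 -0.68078347]
```

Emit:
{"api": "send_rows", "payload": {
  "rows": [
    {"dx": 1,"dy": 0,"dz": 0,"roll": 0,"jaw": 1},
    {"dx": 1,"dy": 0,"dz": 0,"roll": 0,"jaw": 1},
    {"dx": 1,"dy": 0,"dz": 0,"roll": 0,"jaw": 1},
    {"dx": 1,"dy": 0,"dz": 0,"roll": 0,"jaw": 1},
    {"dx": 0,"dy": 0,"dz": 0,"roll": 0,"jaw": 1}
  ]
}}

```text
time_s: 6.5
ee_pos: [0.4875, -0.1767, 0.032]
eef_rot: [-3.142, -0.0, 0.006]
force: [-1.6, 0.8, -0.5]
grip_width: 0.0003
grip_force: 0.6
```

Emit:
{"api": "send_rows", "payload": {
  "rows": [
    {"dx": 0.7,"dy": 0,"dz": 0,"roll": 0,"jaw": 1},
    {"dx": 0.7,"dy": 0,"dz": 0,"roll": 0,"jaw": 1},
    {"dx": 0,"dy": 0,"dz": 0,"roll": 0,"jaw": 1}
  ]
}}

```text
time_s: 6.75
ee_pos: [0.4878, -0.1767, 0.032]
eef_rot: [-3.141, 0.003, 0.006]
force: [-10.9, 0.3, 5.4]
grip_width: 0.0006
grip_force: 5.4
```

Firm contact: the shank is home. I back off, look, and go up.

Emit:
{"api": "send_rows", "payload": {
  "rows": [
    {"dx": -3,"dy": 0,"dz": 0,"roll": 0,"jaw": 1},
    {"dx": -10,"dy": 0,"dz": 0,"roll": 0,"jaw": 1},
    {"dx": -22,"dy": 0,"dz": 0,"roll": 0,"jaw": 1},
    {"dx": -22,"dy": 0,"dz": 0,"roll": 0,"jaw": 1},
    {"dx": 0,"dy": 0,"dz": -17,"roll": 0,"jaw": 1},
    {"dx": 0,"dy": 0,"dz": -18,"roll": 0,"jaw": 1},
    {"dx": 0,"dy": 0,"dz": -18,"roll": 0,"jaw": 1},
    {"dx": 0,"dy": 0,"dz": 0,"roll": 0,"jaw": 1},
    {"dx": 0,"dy": 0,"dz": 0,"roll": 0,"jaw": 1}
  ]
}}

```text
time_s: 7.5
ee_pos: [0.4323, -0.1773, 0.0856]
eef_rot: [3.141, -0.002, 0.006]
force: [0.6, -0.6, -0.8]
grip_width: 0.0004
grip_force: 0.0
```

```bash
python3 -c "
from h import *
shaft(.506,-.1765,'pics/d.png')
T=camera('top');P=pts(T).reshape(-1,3)
q=P[(abs(P[:,0]-.506)<.06)&(abs(P[:,1]+.175)<.03)&(P[:,2]>.119)&(P[:,2]<.13)];print(len(q),q.mean(0))
print(get_obs()['ee_pos'],get_obs()['force'])"
```

```text
[122, array([ 0.5065, -0.1764]), 108, array([ 0.5065, -0.1766])]
0 [nan nan nan]
[ 0.4315127  -0.17690995  0.08424634] [-0.28990963 -0.82519069 -0.11769866]<string>:5: RuntimeWarning: Mean of empty slice.
  ret = um.true_divide(
```

View pics/d.png

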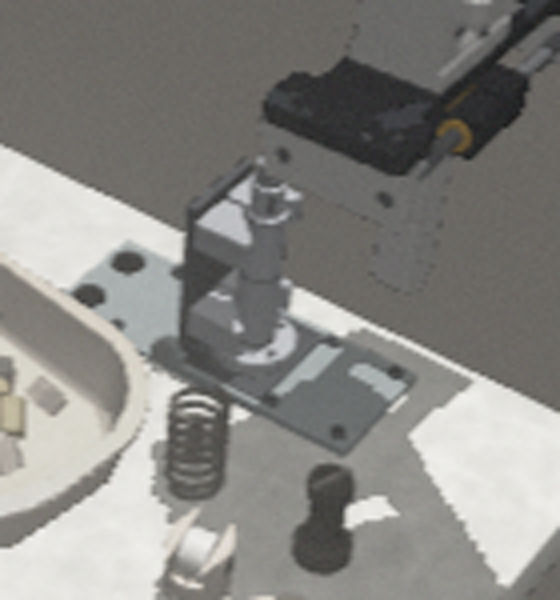

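The picture shows the shaft standing at (265,270) home in both V's. The fit puts both heights at (0.5065, -0.1766), so the hinge is at x ≈ 0.5365. I approach the upper shank.

Emit:
{"api": "send_rows", "payload": {
  "rows": [
    {"dx": 18,"dy": 0,"dz": 0,"roll": 0,"jaw": 1},
    {"dx": 18,"dy": 0,"dz": 0,"roll": 0,"jaw": 1},
    {"dx": 10,"dy": 0,"dz": 0,"roll": 0,"jaw": 1},
    {"dx": 4,"dy": 0,"dz": 0,"roll": 0,"jaw": 1},
    {"dx": 2,"dy": 0,"dz": 0,"roll": 0,"jaw": 1},
    {"dx": 0,"dy": 0,"dz": 0,"roll": 0,"jaw": 1}
  ]
}}

```text
time_s: 8.1
ee_pos: [0.4834, -0.1766, 0.0843]
eef_rot: [-3.141, 0.001, 0.007]
force: [1.0, -0.0, 0.3]
grip_width: 0.0009
grip_force: 0.0
```

```bash
cat > arc.py <<'E'
from h import *
import sys
H=np.array([536.5,6.]);F=7.7;s=78
def C(t): t=np.radians(t);return np.array([H[0]-41*np.cos(t)+s*np.sin(t)-F,H[1]+41*np.sin(t)+s*np.cos(t)])
p=get_obs();e=p["ee_pos"]*1000;print(e.round(1),p["force"].round(1))
a,b,n=map(float,sys.argv[1:])
prev=e[[0,2]]
for t in np.linspace(a,b,int(n)+1): c=C(t);print(round(t,1),c.round(1),"dx %.1f dz %.1f"%(c[0]-prev[0],prev[1]-c[1]));prev=c
E
python3 arc.py 0 15 10; python3 arc.py 15 87 48
```

```text
[ 483.4 -176.6   84.3] [ 1.  -0.   0.3]
0.0 [487.8  84. ] dx 4.4 dz 0.3
1.5 [489.9  85. ] dx 2.1 dz -1.0
3.0 [491.9  86. ] dx 2.1 dz -1.0
4.5 [494.  87.] dx 2.1 dz -0.9
6.0 [496.2  87.9] dx 2.1 dz -0.9
7.5 [498.3  88.7] dx 2.2 dz -0.8
9.0 [500.5  89.5] dx 2.2 dz -0.8
10.5 [502.7  90.2] dx 2.2 dz -0.7
12.0 [504.9  90.8] dx 2.2 dz -0.7
13.5 [507.1  91.4] dx 2.2 dz -0.6
15.0 [509.4  92. ] dx 2.2 dz -0.5
[ 483.4 -176.6   84.3] [ 1.  -0.   0.3]
15.0 [509.4  92. ] dx 26.0 dz -7.7
16.5 [511.6  92.4] dx 2.3 dz -0.5
18.0 [513.9  92.9] dx 2.3 dz -0.4
19.5 [516.2  93.2] dx 2.3 dz -0.4
21.0 [518.5  93.5] dx 2.3 dz -0.3
22.5 [520.8  93.8] dx 2.3 dz -0.2
24.0 [523.1  93.9] dx 2.3 dz -0.2
25.5 [525.4  94.1] dx 2.3 dz -0.1
27.0 [527.7  94.1] dx 2.3 dz -0.1
28.5 [530.   94.1] dx 2.3 dz 0.0
30.0 [532.3  94. ] dx 2.3 dz 0.1
31.5 [534.6  93.9] dx 2.3 dz 0.1
33.0 [536.9  93.7] dx 2.3 dz 0.2
34.5 [539.2  93.5] dx 2.3 dz 0.2
36.0 [541.5  93.2] dx 2.3 dz 0.3
37.5 [543.8  92.8] dx 2.3 dz 0.4
39.0 [546.   92.4] dx 2.3 dz 0.4
40.5 [548.3  91.9] dx 2.3 dz 0.5
42.0 [550.5  91.4] dx 2.2 dz 0.5
43.5 [552.8  90.8] 
[... 270 characters left out ...]
 dz 1.0
57.0 [571.9  82.9] dx 2.0 dz 1.1
58.5 [573.9  81.7] dx 2.0 dz 1.2
60.0 [575.8  80.5] dx 2.0 dz 1.2
61.5 [577.8  79.2] dx 1.9 dz 1.3
63.0 [579.7  77.9] dx 1.9 dz 1.3
64.5 [581.6  76.6] dx 1.9 dz 1.4
66.0 [583.4  75.2] dx 1.8 dz 1.4
67.5 [585.2  73.7] dx 1.8 dz 1.5
69.0 [586.9  72.2] dx 1.8 dz 1.5
70.5 [588.6  70.7] dx 1.7 dz 1.5
72.0 [590.3  69.1] dx 1.7 dz 1.6
73.5 [591.9  67.5] dx 1.6 dz 1.6
75.0 [593.5  65.8] dx 1.6 dz 1.7
76.5 [595.1  64.1] dx 1.5 dz 1.7
78.0 [596.6  62.3] dx 1.5 dz 1.8
79.5 [598.   60.5] dx 1.5 dz 1.8
81.0 [599.4  58.7] dx 1.4 dz 1.8
82.5 [600.8  56.8] dx 1.4 dz 1.9
84.0 [602.1  54.9] dx 1.3 dz 1.9
85.5 [603.3  53. ] dx 1.3 dz 1.9
87.0 [604.5  51. ] dx 1.2 dz 2.0
```

Emit:
{"api": "send_rows", "payload": {
  "rows": [
    {"dx": 2,"dy": 0,"dz": 0,"roll": 0,"jaw": 1},
    {"dx": 2,"dy": 0,"dz": 0,"roll": 0,"jaw": 1},
    {"dx": 1.5,"dy": 0,"dz": -0.4,"roll": 0,"jaw": 1},
    {"dx": 1.5,"dy": 0,"dz": -0.5,"roll": 0,"jaw": 1},
    {"dx": 1.5,"dy": 0,"dz": -0.6,"roll": 0,"jaw": 1},
    {"dx": 1.5,"dy": 0,"dz": -0.6,"roll": 0,"jaw": 1},
    {"dx": 1.5,"dy": 0,"dz": -0.6,"roll": 0,"jaw": 1}
  ]
}}

```text
time_s: 8.68
ee_pos: [0.4937, -0.1766, 0.0875]
eef_rot: [-3.141, 0.004, 0.006]
force: [-10.6, -0.0, 4.2]
grip_width: 0.0008
grip_force: 5.2
```

Emit:
{"api": "send_rows", "payload": {
  "rows": [
    {"dx": 2.1,"dy": 0,"dz": -0.6,"roll": 0,"jaw": 1},
    {"dx": 2.1,"dy": 0,"dz": -0.6,"roll": 0,"jaw": 1},
    {"dx": 2.2,"dy": 0,"dz": -0.6,"roll": 0,"jaw": 1},
    {"dx": 2.2,"dy": 0,"dz": -0.6,"roll": 0,"jaw": 1},
    {"dx": 2.2,"dy": 0,"dz": -0.5,"roll": 0,"jaw": 1},
    {"dx": 2.2,"dy": 0,"dz": -0.5,"roll": 0,"jaw": 1},
    {"dx": 2.2,"dy": 0,"dz": -0.5,"roll": 0,"jaw": 1},
    {"dx": 2.2,"dy": 0,"dz": -0.4,"roll": 0,"jaw": 1}
  ]
}}

```text
time_s: 9.35
ee_pos: [0.5118, -0.1765, 0.0925]
eef_rot: [-3.141, 0.002, 0.006]
force: [-9.4, 1.8, 10.8]
grip_width: 0.0007
grip_force: 6.0
```

Run:
```python
from h import *
print(get_obs()["ee_pos"],get_obs()["force"])
S=camera("scene")
cv2.imwrite("pics/e.png",cv2.cvtColor(cv2.resize(S["frame"][110:260,260:400],(560,600),interpolation=cv2.INTER_CUBIC),cv2.COLOR_RGB2BGR))
```

```text
[ 0.51175006 -0.1764925   0.09248937] [-9.40522605  1.79217074 10.76427692]
```

View pics/e.png

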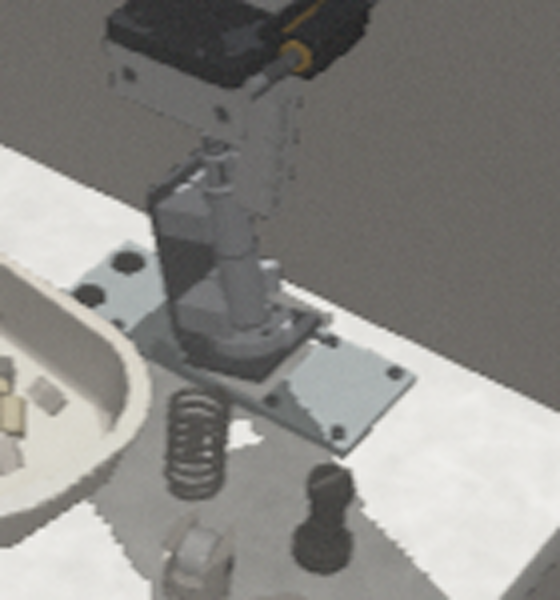

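The cradle tilts with the shaft seated, its flange at (245,340), about 16°. Nine pictures viewed, so I continue along the arc on numbers.

Emit:
{"api": "send_rows", "payload": {
  "rows": [
    {"dx": 2.3,"dy": 0,"dz": -0.6,"roll": 0,"jaw": 1},
    {"dx": 2.3,"dy": 0,"dz": -0.5,"roll": 0,"jaw": 1},
    {"dx": 2.3,"dy": 0,"dz": -0.4,"roll": 0,"jaw": 1},
    {"dx": 2.3,"dy": 0,"dz": -0.3,"roll": 0,"jaw": 1},
    {"dx": 2.3,"dy": 0,"dz": -0.2,"roll": 0,"jaw": 1},
    {"dx": 2.3,"dy": 0,"dz": -0.2,"roll": 0,"jaw": 1},
    {"dx": 2.3,"dy": 0,"dz": -0.1,"roll": 0,"jaw": 1},
    {"dx": 2.3,"dy": 0,"dz": -0.1,"roll": 0,"jaw": 1},
    {"dx": 2.3,"dy": 0,"dz": 0,"roll": 0,"jaw": 1},
    {"dx": 2.3,"dy": 0,"dz": 0.1,"roll": 0,"jaw": 1},
    {"dx": 2.3,"dy": 0,"dz": 0.1,"roll": 0,"jaw": 1},
    {"dx": 2.3,"dy": 0,"dz": 0.2,"roll": 0,"jaw": 1}
  ]
}}

```text
time_s: 10.4
ee_pos: [0.5394, -0.1762, 0.094]
eef_rot: [-3.141, 0.002, 0.006]
force: [-6.5, 1.8, 3.0]
grip_width: 0.0003
grip_force: 3.5
```

Emit:
{"api": "send_rows", "payload": {
  "rows": [
    {"dx": 2.3,"dy": 0,"dz": 0.4,"roll": 0,"jaw": 1},
    {"dx": 2.3,"dy": 0,"dz": 0.4,"roll": 0,"jaw": 1},
    {"dx": 2.3,"dy": 0,"dz": 0.4,"roll": 0,"jaw": 1},
    {"dx": 2.3,"dy": 0,"dz": 0.5,"roll": 0,"jaw": 1},
    {"dx": 2.2,"dy": 0,"dz": 0.5,"roll": 0,"jaw": 1},
    {"dx": 2.2,"dy": 0,"dz": 0.6,"roll": 0,"jaw": 1},
    {"dx": 2.2,"dy": 0,"dz": 0.7,"roll": 0,"jaw": 1},
    {"dx": 2.2,"dy": 0,"dz": 0.8,"roll": 0,"jaw": 1},
    {"dx": 2.2,"dy": 0,"dz": 0.8,"roll": 0,"jaw": 1},
    {"dx": 2.2,"dy": 0,"dz": 0.9,"roll": 0,"jaw": 1}
  ]
}}

```text
time_s: 11.23
ee_pos: [0.5622, -0.1759, 0.0882]
eef_rot: [-3.141, 0.001, 0.006]
force: [-4.6, 3.7, 4.2]
grip_width: -0.0001
grip_force: 3.0
```

```bash
cat > tilt.py <<'E'
from h import *
# shaft axis direction: scene points on +y side of shaft, beyond shank, by known line fit
S=camera("scene");P=pts(S).reshape(-1,3)
o=get_obs();print(o["ee_pos"].round(4),o["force"].round(1))
q=P[(P[:,0]>.49)&(P[:,0]<.68)&(P[:,1]>-.2)&(P[:,1]<-.140)&(P[:,2]>.012)&(P[:,2]<.12)]
q=q[~np.isnan(q[:,0])]
H=np.array([.5365,.006])
# back-plate top/edge: farthest points from hinge
r=np.hypot(q[:,0]-H[0],q[:,2]-H[1]);k=q[(r>.1)&(r<.135)]
a=np.degrees(np.arctan2(k[:,0]-H[0],k[:,2]-H[1]))
print(len(k),np.percentile(a,[2,20,50,80,98]).round(1),r[r<.135].max())
E
python3 tilt.py
```

```text
[ 0.5625 -0.1759  0.088 ] [-3.9  2.5  2.4]
193 [ 7.3  8.5 18.1 31.2 34.6] 0.12464729030796996
```

Emit:
{"api": "send_rows", "payload": {
  "rows": [
    {"dx": 2.1,"dy": 0,"dz": 1.0,"roll": 0,"jaw": 1},
    {"dx": 2.1,"dy": 0,"dz": 1.0,"roll": 0,"jaw": 1},
    {"dx": 2.1,"dy": 0,"dz": 1.1,"roll": 0,"jaw": 1},
    {"dx": 2.1,"dy": 0,"dz": 1.1,"roll": 0,"jaw": 1},
    {"dx": 2.0,"dy": 0,"dz": 1.2,"roll": 0,"jaw": 1},
    {"dx": 2.0,"dy": 0,"dz": 1.2,"roll": 0,"jaw": 1},
    {"dx": 2.0,"dy": 0,"dz": 1.3,"roll": 0,"jaw": 1},
    {"dx": 1.9,"dy": 0,"dz": 1.3,"roll": 0,"jaw": 1},
    {"dx": 1.9,"dy": 0,"dz": 1.4,"roll": 0,"jaw": 1},
    {"dx": 1.9,"dy": 0,"dz": 1.4,"roll": 0,"jaw": 1}
  ]
}}

```text
time_s: 12.12
ee_pos: [0.5832, -0.176, 0.0762]
eef_rot: [-3.142, -0.001, 0.006]
force: [-2.4, 3.3, 5.5]
grip_width: 0.0006
grip_force: 2.8
```

```bash
python3 tilt.py
```

```text
[ 0.5833 -0.176   0.0759] [-0.4  4.   6.8]
221 [17.4 19.7 25.9 46.6 50.6] 0.12569142049839227
```

Emit:
{"api": "send_rows", "payload": {
  "rows": [
    {"dx": 1.5,"dy": 0,"dz": 1.3,"roll": 0,"jaw": 1},
    {"dx": 1.5,"dy": 0,"dz": 1.3,"roll": 0,"jaw": 1},
    {"dx": 1.5,"dy": 0,"dz": 1.3,"roll": 0,"jaw": 1},
    {"dx": 1.5,"dy": 0,"dz": 1.4,"roll": 0,"jaw": 1},
    {"dx": 1.4,"dy": 0,"dz": 1.4,"roll": 0,"jaw": 1},
    {"dx": 1.4,"dy": 0,"dz": 1.5,"roll": 0,"jaw": 1},
    {"dx": 1.3,"dy": 0,"dz": 1.5,"roll": 0,"jaw": 1},
    {"dx": 1.3,"dy": 0,"dz": 1.5,"roll": 0,"jaw": 1},
    {"dx": 1.2,"dy": 0,"dz": 1.5,"roll": 0,"jaw": 1},
    {"dx": 1.1,"dy": 0,"dz": 1.4,"roll": 0,"jaw": 1}
  ]
}}

```text
time_s: 13.0
ee_pos: [0.5973, -0.1759, 0.0624]
eef_rot: [3.141, -0.002, 0.006]
force: [0.7, 4.2, 5.6]
grip_width: 0.0003
grip_force: 3.0
```

```bash
python3 tilt.py
```

```text
[ 0.5974 -0.1759  0.0622] [2.5 4.1 4.5]
255 [24.  26.5 31.2 57.9 63. ] 0.1329692649919622
```

Emit:
{"api": "send_rows", "payload": {
  "rows": [
    {"dx": 0.8,"dy": 0,"dz": 1.0,"roll": 0,"jaw": 1},
    {"dx": 0.8,"dy": 0,"dz": 1.0,"roll": 0,"jaw": 1},
    {"dx": 0.8,"dy": 0,"dz": 1.0,"roll": 0,"jaw": 1},
    {"dx": 0.7,"dy": 0,"dz": 1.0,"roll": 0,"jaw": 1},
    {"dx": 0.7,"dy": 0,"dz": 1.0,"roll": 0,"jaw": 1},
    {"dx": 0.7,"dy": 0,"dz": 1.0,"roll": 0,"jaw": 1},
    {"dx": 0.6,"dy": 0,"dz": 1.0,"roll": 0,"jaw": 1},
    {"dx": 0.6,"dy": 0,"dz": 1.0,"roll": 0,"jaw": 1},
    {"dx": 0.5,"dy": 0,"dz": 1.0,"roll": 0,"jaw": 1},
    {"dx": 0.5,"dy": 0,"dz": 1.0,"roll": 0,"jaw": 1},
    {"dx": 0.4,"dy": 0,"dz": 1.0,"roll": 0,"jaw": 1}
  ]
}}

```text
time_s: 13.97
ee_pos: [0.6047, -0.1761, 0.0517]
eef_rot: [3.141, -0.003, 0.007]
force: [3.0, 2.5, 6.1]
grip_width: 0.0001
grip_force: 3.1
```

Emit:
{"api": "send_rows", "payload": {
  "rows": [
    {"dx": 0.3,"dy": 0,"dz": 0.7,"roll": 0,"jaw": 1},
    {"dx": 0.3,"dy": 0,"dz": 0.7,"roll": 0,"jaw": 1},
    {"dx": 0.2,"dy": 0,"dz": 0.7,"roll": 0,"jaw": 1},
    {"dx": 0.2,"dy": 0,"dz": 0.6,"roll": 0,"jaw": 1},
    {"dx": 0,"dy": 0,"dz": 0.6,"roll": 0,"jaw": 1},
    {"dx": 0,"dy": 0,"dz": 0.5,"roll": 0,"jaw": 1},
    {"dx": 0,"dy": 0,"dz": 0.5,"roll": 0,"jaw": 1}
  ]
}}

```text
time_s: 14.55
ee_pos: [0.6062, -0.1763, 0.0478]
eef_rot: [3.14, -0.005, 0.006]
force: [5.5, 2.3, 7.9]
grip_width: 0.0004
grip_force: 3.7
```

Emit:
{"api": "send_rows", "payload": {
  "rows": [
    {"dx": 0,"dy": 0,"dz": 0.5,"roll": 0,"jaw": 1},
    {"dx": 0,"dy": 0,"dz": 0.4,"roll": 0,"jaw": 1},
    {"dx": 0,"dy": 0,"dz": 0.3,"roll": 0,"jaw": 1}
  ]
}}

```text
time_s: 14.8
ee_pos: [0.6065, -0.1764, 0.0469]
eef_rot: [3.14, -0.006, 0.006]
force: [5.6, 1.7, 8.8]
grip_width: 0.0005
grip_force: 4.8
```

Emit:
{"api": "send_rows", "payload": {
  "rows": [
    {"dx": 0,"dy": 0,"dz": 0.5,"roll": 0,"jaw": 1},
    {"dx": 0,"dy": 0,"dz": 0.5,"roll": 0,"jaw": 1},
    {"dx": 0,"dy": 0,"dz": 0,"roll": 0,"jaw": 1}
  ]
}}

```text
time_s: 15.05
ee_pos: [0.6067, -0.1764, 0.0467]
eef_rot: [3.14, -0.006, 0.006]
force: [1.2, 2.7, 14.7]
grip_width: 0.0001
grip_force: 7.4
```

Emit:
{"api": "send_rows", "payload": {
  "rows": [
    {"dx": 0,"dy": 0,"dz": 0.5,"roll": 0,"jaw": 1},
    {"dx": 0,"dy": 0,"dz": 0,"roll": 0,"jaw": 1}
  ]
}}

```text
time_s: 15.22
ee_pos: [0.6067, -0.1765, 0.0466]
eef_rot: [3.14, -0.006, 0.006]
force: [0.5, 3.5, 17.8]
grip_width: 0.0005
grip_force: 9.1
```

The force climbs while z stays at 46.6 mm, so it is on the pads. I lift straight off and back away up and to the robot.

Emit:
{"api": "send_rows", "payload": {
  "rows": [
    {"dx": 0,"dy": 0,"dz": -1.5,"roll": 0,"jaw": 1},
    {"dx": 0,"dy": 0,"dz": -3,"roll": 0,"jaw": 1},
    {"dx": 0,"dy": 0,"dz": -10,"roll": 0,"jaw": 1},
    {"dx": 0,"dy": 0,"dz": -25,"roll": 0,"jaw": 1},
    {"dx": 0,"dy": 0,"dz": -30,"roll": 0,"jaw": 1},
    {"dx": 0,"dy": 0,"dz": -30,"roll": 0,"jaw": 1},
    {"dx": -30,"dy": 0,"dz": -10,"roll": 0,"jaw": 1},
    {"dx": -35,"dy": 0,"dz": 0,"roll": 0,"jaw": 1},
    {"dx": -35,"dy": 0,"dz": 0,"roll": 0,"jaw": 1},
    {"dx": -35,"dy": 0,"dz": 0,"roll": 0,"jaw": 1},
    {"dx": -30,"dy": 0,"dz": 0,"roll": 0,"jaw": 1},
    {"dx": 0,"dy": 0,"dz": 0,"roll": 0,"jaw": 1}
  ]
}}

```text
time_s: 16.22
ee_pos: [0.4357, -0.1769, 0.1537]
eef_rot: [-3.142, 0.001, 0.005]
force: [-0.2, 0.4, 1.4]
grip_width: 0.0003
grip_force: 0.0
```

Run:
```python
from h import *
o=get_obs();print(o["ee_pos"],o["force"])
S=camera("scene");P=pts(S).reshape(-1,3)
q=P[(np.abs(P[:,1]+.1766)<.012)&(P[:,0]>.53)&(P[:,0]<.67)&(P[:,2]>.02)]
for x in np.arange(.54,.665,.012):
    k=q[(q[:,0]>x)&(q[:,0]<x+.012)]
    if len(k):print(round(x,3),len(k),np.percentile(k[:,2],95).round(4),k[:,2].max().round(4))
print(q[:,0].max())
cv2.imwrite("pics/f.png",cv2.cvtColor(cv2.resize(S["frame"][110:290,240:400],(640,600),interpolation=cv2.INTER_CUBIC),cv2.COLOR_RGB2BGR))
```

```text
[ 0.43569687 -0.17691984  0.15374353] [-0.20945957  0.41400074  1.42372593]
0.54 30 0.0579 0.0583
0.552 49 0.0475 0.0484
0.564 48 0.0473 0.0477
0.576 47 0.0482 0.0484
0.588 34 0.0476 0.0485
0.6 51 0.0481 0.049
0.612 38 0.0473 0.0474
0.624 31 0.0453 0.0455
0.636 33 0.0446 0.0451
0.648 15 0.0423 0.0423
0.6546315592019082
```

View pics/f.png

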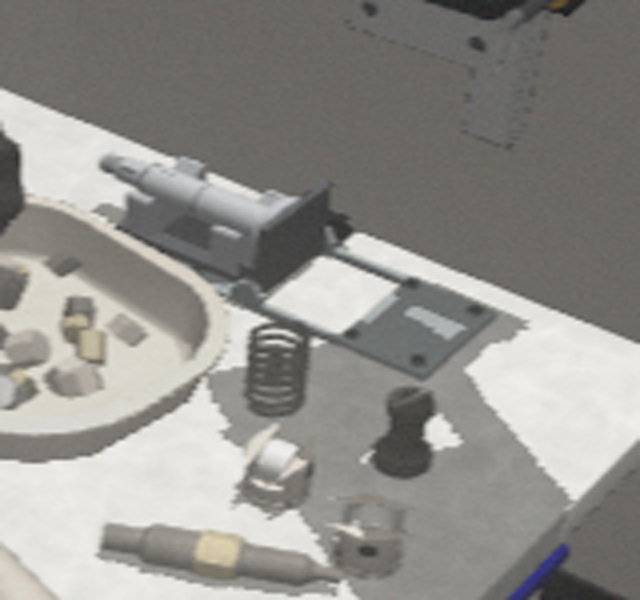

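The shaft lies level in the cradle, with the shank from (120,165) to (290,205) and its top at 47.5 mm throughout. The bystanders are untouched.

```bash
python3 -c "
from station import *
print(hand_in())"
```

```text
the job is handed in; nothing more can be done
None
```

The shaft was slid upright into the V-blocks and tipped over with the cradle; it now lies level on the pads with the other parts untouched, and the job was handed in after about 16 s.

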